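# Load a blank and knock the locking pin home

### The arm

A 6-joint arm with a two-finger parallel gripper is mounted at the origin on the work surface. World frame = base frame: x ahead of the robot, y to its left, z up, the work surface at z = 0. Lengths are in m, angles in rad, forces in N, time in s.
With the tool pointing down it reaches from about 0.25 to 0.775 m from the base axis. Payload 4 kg.
Tool frame: the origin (TCP) lies at the very end of the fingers, on their centre line; the grasp point (between the pads) lies 19 mm behind it; x points along the fingers, y is the direction in which the jaws open and shut, and the axes are right-handed (so a half turn about x gives the same grasp; the last joint's range is limited). The gripper opens to 85 mm and grips with 20 to 120 N. Pads are 22 mm wide; open, the fingers measure 114 mm over their backs; the gripper's body (76 mm by 85 mm) begins 54 mm behind the grasp point. The pads swing forward as they close: fully open they stand 13 mm farther back than shut.
Start: joints at [1.2, 0.087, 1.371, -0, 1.684, -0.103], TCP at [0.146, 0.53, 0.231] pointing down, gripper open.
Joint ranges: [-3.1, 3.1], [-0.76, 2.03], [0.27, 2.55], [-1.08, 4.22], [0.17, 2.65], [-2.57, 2.57]. Speed limits (rad/s): [2.79, 2.79, 3.14, 3.14, 3.14, 3.14].

### API

Orientations are given as a rotation vector (axis times angle).
In Python, from cell import robot gives the robot as it stands.
- The arm moves only by the shell command python3 -m inch 'ROWS' [FORCE]. ROWS is JSON, a list that holds one entry, the list of rows, each a list of 5 numbers: the finger opening in mm, from 0 to 85.4, then the shift along the tool's x, y, z in mm, then the turn about the tool's x in units of 6 degrees (1.0 is 6 degrees). In form: [[[gripper, tx, ty, tz, spin], ...]]. A call has 1 to 5 rows; each row is the pose to reach, as a shift and turn from the pose commanded when the call began, along the tool's axes at that moment; what a row does not reach only later rows make up. A row lasts 1/12 s, in which the tool goes at most 41.7 mm and 7.16 degrees, less where a joint would pass 70% of its speed; a pose out of reach is approached as far as the arm can. A call with a gripper value outside its range is refused whole. The fingers move at their own pace and stop on an object; FORCE is the grip in N (left out, the last holds). Time passes only in rows, so rows that repeat a pose let the fingers close. It gives the time, the measured TCP pose, the force and the opening at its end, in the units of the state.
- robot.read_state(): the state, without advancing time (a new reading comes with each control period).
- robot.read_camera(name): name is "scene" or "top" or "wrist"; returns the picture (420x560x3 uint8, red, green, blue); there is no depth.
- robot.camera_info(name): a dict with "mtx" (3x3 intrinsics, pixels), "k1" (the pictures are not rectified: a ray, as slopes to the right and down, at radius r is drawn at 1 + k1 r^2 times it, then the intrinsics apply), "extrinsics" (4x4, takes a point from camera to world coordinates). Camera axes: x right, y down, z forward; pixel columns grow to the right and rows downward; lengths in m; the calibration is good to about 2 mm. A picture is of the moment at which its call begins: read the wrist's pose just before it. camera_info takes no time and is no camera call; for the wrist camera it gives the pose at the moment of the call.
- robot.sign_off(): hands the job in, once; it reports no verdict.
The state is a dict: "time": time; "qpos": joint angles; "qd": joint speeds; "tau": joint torques, N m; "ee_pos": TCP position; "tool_rot": TCP orientation; "wrist_force": force on the tool from outside, world axes, zero at the start; "moment": the same for the moment, N m; "grip_width": finger opening in m.
Only numpy, scipy, OpenCV 4.12 (cv2) and the standard library are available. Lean on these libraries where they do the work, as an engineer would, in place of code of your own. Each camera call takes 0.05 s, during which the arm holds its last target. There are 200 camera calls.

### The job

Take the top aluminium blank off the stack and lay it flat in the nest of the blue fixture, let go of it, and then pick up the mallet and knock the fixture's slanted red-capped locking pin fully home with it, striking squarely along the pin's slant. Put the mallet back on its green mat. Strike the pin's cap with the mallet only, never with the gripper, and leave the other blanks stacked and the can, tin and tube where they stand.

Things in the scene. Friction and masses are not known exactly. Their poses are not given: they have to be found in the camera images.
- fixture: Blue base, fixed, 240 (x) x 130 (y) x 12. Origin: centre of its underside, z up. Nest on its +x half, pin on its -x half (robot's side). A 30 mm wide guide, 100 high, at x -65 to +2 and |y| < 23, carries the pin. The pin's axis lies in the x-z plane, 38 degrees from vertical, its top leaning to -x: its way down is (+0.616, 0, -0.788).
- nest (a point): Centre of the nest floor (fixture x +50, y 0, z 12), axes as the fixture. The nest is 98 (x) by 68 (y) for a 90 x 60 blank: a yellow stop bar at each x end and four yellow corner stops beside the y edges, all 6 high and 12 thick; the y edges are open for fingers within 28 mm either side of the middle.
- pin_travel (a joint): Travel of the locking pin along its axis, m: 0 raised, 0.032 home (hard stop); starts between 0 and 0.004. A return spring (2 to 4 N) pushes it up and a friction collar (9 N) keeps it wherever it is left: about 13 N along the axis drives it and it stays. Home, its 12 mm toe hangs over the blank's near edge, 2 mm above it; raised, it clears the nest.
- pin: Sprung locking pin, 95 long, 12 diameter, with a red striking cap 28 diameter x 10 thick. Origin: centre of the cap's flat top face; z points out of that face along the pin's axis (up and towards fixture -x). With the pin raised this point is at fixture x -68, y 0, z 128; with the pin home x -48.5, z 103.
- board: Plywood board, fixed, 150 x 110 x 12, that carries the stack. Origin: centre of its underside.
- blank_top: Top blank of the stack of three: aluminium plate 90 (x) x 60 (y) x 10, two dark dimples on top. Origin: centre of its underside; a half turn makes no difference. About 0.15 kg. The blanks lie on one another, shifted a few mm.
- blank_middle: Second blank, same as blank_top, directly below it.
- blank_bottom: Third blank, same, lying on the board.
- mallet: Mallet, about 0.36 kg, standing on a face of its head: head 48 diameter x 76 high, orange faces, axis along z; wooden handle 24 wide (y) x 26 high (z), running level from the head to x = -160, its axis 38 above the origin. Origin: centre of the lower striking face.
- mallet_grip (a point): Point on the handle's axis 55 mm from the head's axis, near the mallet's balance: a good place to grip it (24 mm wide). Axes as the mallet.
- mallet_head (a point): Centre of the mallet's head (38 mm above its striking face).
- mat: Green mat, fixed, 280 (x) x 120 (y) x 4 thick, on which the mallet stands. Origin: centre of its underside. The mallet and the stack may be on either side of the fixture.
- spray_can: White spray can with a blue band and red cap, 60 diameter x 150 high, bystander. Origin: centre of its underside.
- tube_offcut: Square steel tube 160 (x) x 30 x 30, lying, bystander. Origin: centre of its underside.
- bolt_tin: Green tin with a steel lid, 70 diameter x 70 high, bystander. Origin: centre of its underside.
Things that resemble listed ones, but are neither listed nor needed, are in the scene too. There is more than one size of the mallet; the job needs the smaller.

How it is judged:
By the outcome, as a careful person would: the job done as asked, in the order asked, and still so for the second after the job is handed in, with the robot touching nothing.
It also fails if it takes over 54 s, if anything falls off the work surface, if the arm or the gripper's body presses on something with over 40 N, if the wrist force passes 120 N, or if a joint passes its speed limit or range.

## Working session

There is one attempt and no reset: what is moved stays moved. The work goes in short steps, Python scripts to look and compute and a shell command to move; the robot and the scene stay as the last step left them, time stands still between calls to the robot, and variables do not carry over. Pictures are saved under pics/ and viewed, on a budget of 10 in all, crops included, one or two more only if the job needs it, and the job is handed in when it is done.

```bash
ls; mkdir -p pics; cat > h.py <<'E'
import numpy as np, cv2
from cell import robot
from scipy.spatial.transform import Rotation as R
def ray(info,u,v):
    K=np.array(info["mtx"]);k=info["k1"];E=np.array(info["extrinsics"])
    d=np.array([(u-K[0,2])/K[0,0],(v-K[1,2])/K[1,1]]);s=d.copy()
    for _ in range(20): s=d/(1+k*(s@s))
    return E[:3,3],E[:3,:3]@np.array([s[0],s[1],1.])
def pt(info,u,v,z):
    o,d=ray(info,u,v);return o+d*(z-o[2])/d[2]
def proj(info,p):
    K=np.array(info["mtx"]);k=info["k1"];E=np.array(info["extrinsics"])
    c=E[:3,:3].T@(np.array(p)-E[:3,3]);s=c[:2]/c[2];s=s*(1+k*(s@s))
    return K[0,0]*s[0]+K[0,2],K[1,1]*s[1]+K[1,2]
def shot(n,f):
    i=robot.camera_info(n);im=robot.read_camera(n);cv2.imwrite(f,im[:,:,::-1]);return i,im
def tool(target,spin_deg=0,st=None):
    "shift in mm in tool axes to world target"
    st=st or robot.read_state();return R.from_rotvec(st["tool_rot"]).inv().apply(np.array(target)-st["ee_pos"])*1000
E
python3 - <<'E'
from h import *
s=robot.read_state();print(s)
a,A=shot("top","pics/top.png");b,B=shot("scene","pics/scene.png")
for i in(a,b):print(i)
print(R.from_rotvec(s["tool_rot"]).as_matrix().round(3))
E
```

```text
pics
{'time': 0.0, 'qpos': array([ 1.19989058e+00,  8.79704796e-02,  1.37229091e+00, -3.34288887e-06,
        1.68360988e+00, -1.03121817e-01]), 'qd': array([ 8.09281470e-04, -1.35187772e-03,  5.94579276e-04, -2.05335464e-05,
       -8.56932372e-04, -2.52441399e-03]), 'tau': array([ 3.88494882e-04, -3.51853251e+01, -3.13281548e+01, -6.59566490e-05,
        1.06661927e-02, -7.84136233e-06]), 'ee_pos': array([0.14535792, 0.52991382, 0.23011208]), 'tool_rot': array([ 0.20847442,  1.56108754, -0.21196361]), 'wrist_force': array([-0.30304827, -0.40991987, -0.59142432]), 'moment': array([-0.01412646, -0.01121946, -0.01726943]), 'grip_width': 0.08533861455714875}
{'mtx': array([[431.39116013,   0.        , 278.12769277],
       [  0.        , 431.39116013, 214.54672146],
       [  0.        ,   0.        ,   1.        ]]), 'k1': -0.11113576758208273, 'extrinsics': array([[ 0.01840025, -0.99592359,  0.08830416,  0.34738495],
       [-0.9997854 , -0.01916827, -0.00785732, -0.017953  ],
       [ 0.00951793, -0.08814063, -0.99606257,  1.28153674],
       [ 0.        ,  0.        ,  0.        ,  1.        ]])}
{'mtx': array([[542.68742907,   0.        , 280.34736177],
       [  0.        , 542.68742907, 207.29085008],
       [  0.        ,   0.        ,   1.        ]]), 'k1': -0.22304444590089745, 'extrinsics': array([[ 0.68030562,  0.44590404, -0.58168191,  1.25160337],
       [ 0.73279343, -0.42905163,  0.52813681, -0.76809433],
       [-0.01407324, -0.78554712, -0.61864179,  0.95067198],
       [ 0.        ,  0.        ,  0.        ,  1.        ]])}
[[-0.001  0.265  0.964]
 [-0.002  0.964 -0.265]
 [-1.    -0.002 -0.   ]]
```

View pics/top.png

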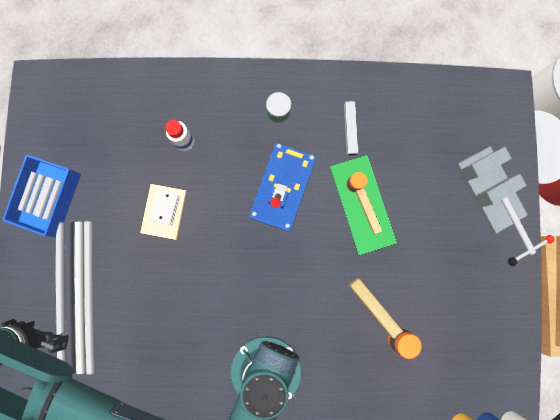

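View pics/scene.png

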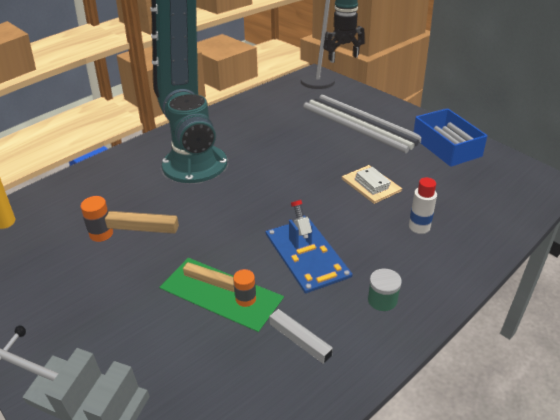

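The top view shows the fixture at (283,187), its red cap at (275,203), the stack at (163,208), the mat at (363,205), can (178,133), tin (278,105) and tube (351,127). There are two mallets: A has its head at (358,181) and stands on the green mat. B has its head at (407,345), is bigger, and lies off the mat. A fits (smaller, on the mat), and I'll confirm that in a crop.

```bash
python3 - <<'E'
from h import *
i=robot.camera_info("top");im=cv2.imread("pics/top.png");hsv=cv2.cvtColor(im,cv2.COLOR_BGR2HSV)
def rect(lo,hi,box,z,name):
    m=cv2.inRange(hsv,lo,hi);k=np.zeros_like(m);x0,y0,x1,y1=box;k[y0:y1,x0:x1]=m[y0:y1,x0:x1]
    k=cv2.morphologyEx(k,cv2.MORPH_CLOSE,np.ones((3,3)))
    c=max(cv2.findContours(k,0,1)[0],key=cv2.contourArea)
    w=np.array([pt(i,*p,z)[:2] for p in c[:,0].astype(float)],np.float32)*1000
    r=cv2.minAreaRect(w);b=cv2.boxPoints(r);e=b[1]-b[0];f=b[2]-b[1]
    l=e if np.hypot(*e)>np.hypot(*f) else f
    print(name,np.round(r[0],1),np.round(r[1],1),"long axis deg",np.degrees(np.arctan2(l[1],l[0])).round(1))
rect((100,120,60),(125,255,255),(240,135,325,240),.012,"fix")
rect((45,120,60),(75,255,255),(320,145,410,265),.004,"mat")
rect((8,30,150),(35,255,255),(130,175,195,245),.012,"board")
rect((0,0,140),(180,28,255),(130,175,195,245),.042,"blank")
rect((3,180,120),(15,255,255),(330,160,400,250),.08,"headS")
rect((3,180,120),(15,255,255),(380,320,440,370),.1,"headL")
rect((14,60,120),(28,230,255),(330,160,400,250),.055,"handle")
rect((0,180,120),(3,255,255),(255,180,300,220),.128,"cap")
c=im[150:370,330:450];cv2.imwrite("pics/crop1.png",cv2.resize(c,None,fx=2.6,fy=2.6,interpolation=cv2.INTER_CUBIC))
print(robot.camera_info("wrist"))
E
```

```text
fix [544.4 -38.7] [130.4 239.8] long axis deg -18.5
mat [ 496.9 -281.3] [280.1 120.3] long axis deg 18.4
board [463.4 315.2] [112.6 151.5] long axis deg -9.3
blank [463.3 305.9] [ 72.5 142.7] long axis deg -9.6
headS [ 542.1 -239.7] [38.  11.2] long axis deg 48.7
headL [ 109.8 -370.1] [29.3 62.4] long axis deg -28.9
handle [ 495.4 -277. ] [185.   47.3] long axis deg 15.9
cap [483.4 -18. ] [21.7 21.5] long axis deg 1.1
{'mtx': array([[306.31980651,   0.        , 280.83300287],
       [  0.        , 306.31980651, 211.37816406],
       [  0.        ,   0.        ,   1.        ]]), 'k1': -0.016388936088029934, 'extrinsics': array([[ 0.26450667,  0.92045531,  0.28774683,  0.07083309],
       [ 0.96438268, -0.25199261, -0.08040996,  0.54941216],
       [-0.0015037 ,  0.29876703, -0.95432489,  0.37256217],
       [ 0.        ,  0.        ,  0.        ,  1.        ]])}
```

View pics/crop1.png

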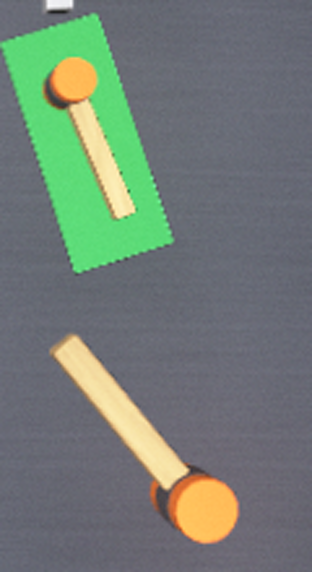

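The mallet on the mat is clearly the smaller one, so A it is. Next I move over the stack.

```bash
python3 -m inch '[[[85,0,-14,40,0],[85,0,-27,80,0],[85,0,-41,119,0],[85,0,-54,159,0],[85,0,-68,198,-1]]]' 
python3 -m inch '[[[85,20,-14,40,0],[85,30,-27,80,0],[85,40,-41,119,0],[85,40,-48,145,0],[85,40,-48,145,0]]]'
python3 - <<'E'
from h import *
print(tool([.463,.31,.18]))
i,im=shot("wrist","pics/w1.png")
s=robot.read_state();print(s["time"],s["ee_pos"],s["tool_rot"],s["qpos"])
E
```

```text
time: 0.52
ee_pos: [0.3184, 0.4119, 0.2308]
tool_rot: [0.126, 1.568, -0.127]
wrist_force: [0.7, 0.9, -0.3]
grip_width: 0.0849
time: 0.93
ee_pos: [0.4569, 0.3381, 0.1886]
tool_rot: [0.131, 1.567, -0.137]
wrist_force: [-0.4, -0.3, 0.1]
grip_width: 0.0852
[  8.71803306 -26.59083059  10.74463466]
0.9833 [0.45458024 0.33989425 0.18935584] [ 0.13100014  1.56896173 -0.13446281] [ 5.42419382e-01  1.40237499e-01  1.39533807e+00 -4.68583957e-04
  1.60912352e+00 -8.59410604e-01]
```

View pics/w1.png

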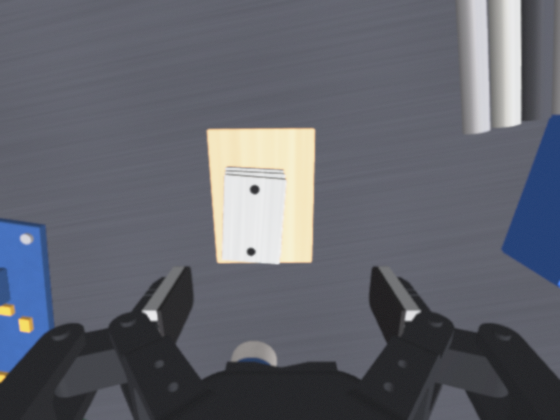

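The wrist view shows the board, with the blank's dimples at (254,189) and (251,251) and its corners near (225,177), (286,180), (280,263) and (222,261). I'll turn these into a pose.

```bash
cat >> h.py <<'E'
def blank(i,im,z,box):
    x0,y0,x1,y1=box;g=cv2.cvtColor(im,cv2.COLOR_RGB2HSV)
    m=((g[...,1]<25)&(g[...,2]>150)).astype(np.uint8);k=np.zeros_like(m);k[y0:y1,x0:x1]=m[y0:y1,x0:x1]
    n,l,st,c=cv2.connectedComponentsWithStats(k);j=1+np.argmax(st[1:,4])
    c=max(cv2.findContours((l==j).astype(np.uint8),0,1)[0],key=cv2.contourArea)
    w=np.array([pt(i,*p,z)[:2] for p in c[:,0].astype(float)],np.float32)*1000
    r=cv2.minAreaRect(w);b=cv2.boxPoints(r);e=b[1]-b[0];f=b[2]-b[1];q=e if np.hypot(*e)>np.hypot(*f) else f
    print("blank",np.round(r[0],1),np.round(r[1],1),np.degrees(np.arctan2(q[1],q[0])).round(1))
    d=((g[...,2]<70)).astype(np.uint8);k[:]=0;k[y0:y1,x0:x1]=d[y0:y1,x0:x1]
    n,l,st,c=cv2.connectedComponentsWithStats(k)
    P=[pt(i,*c[t],z)[:2]*1000 for t in range(1,n) if 20<st[t,4]<250]
    print("dimples",np.round(P,1));
    if len(P)==2: print("mid",np.mean(P,0).round(1),np.degrees(np.arctan2(*(P[1]-P[0])[::-1])).round(1))
E
python3 - <<'E'
from h import *
i=robot.camera_info("wrist");im=cv2.imread("pics/w1.png")[:,:,::-1].copy()
blank(i,im,.042,(215,168,295,268))
for p in[(225,177),(286,180),(280,263),(222,261)]:print(pt(i,*p,.042)*1000)
m=R.from_rotvec(robot.read_state()["tool_rot"]).as_matrix();print(m.round(3))
E
```

```text
blank [468.9 307.9] [60.6 99.4] -14.1
dimples [[440.9 314.8]
 [504.7 298.3]]
mid [472.8 306.5] -14.5
[424.45910379 289.35243927  42.        ]
[437.16427036 346.51291469  42.        ]
[523.06313823 325.94471894  42.        ]
[510.68362342 266.56492506  42.        ]
[[-0.002  0.168  0.986]
 [-0.002  0.986 -0.168]
 [-1.    -0.002 -0.002]]
```

```bash
python3 -m inch '[[[85,20,-30,29,0.8],[72,55,-30.5,29.5,0.8],[72,90,-30.5,29.5,0.8],[72,110,-30.5,29.5,0.8],[72,110,-30.5,29.5,0.8]]]' 60
python3 - <<'E'
from h import *
i,im=shot("wrist","pics/w2.png")
s=robot.read_state();print(s["time"],s["ee_pos"],tool([.4786,.305,.029]),s["grip_width"],R.from_rotvec(s["tool_rot"]).as_matrix().round(3))
E
```

```text
time: 1.4
ee_pos: [0.472, 0.3058, 0.075]
tool_rot: [0.189, 1.573, -0.199]
wrist_force: [-0.3, -0.1, -0.6]
grip_width: 0.0719
1.45 [0.47386507 0.30688572 0.07829408] [49.2668117  -0.45675347  5.33431068] 0.07192114538052573 [[-0.007  0.244  0.97 ]
 [-0.003  0.97  -0.244]
 [-1.    -0.004 -0.006]]
```

View pics/w2.png

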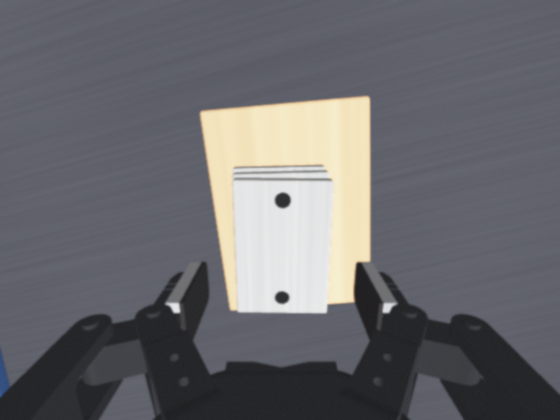

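The fingers straddle the blank (dimples at (283,200) and (282,297)), and its yaw matches. I'll refine and descend.

```bash
python3 - <<'E'
from h import *
s=robot.read_state()
i=robot.camera_info("wrist");im=cv2.imread("pics/w2.png")[:,:,::-1].copy()
blank(i,im,.042,(225,178,335,316));print(s["ee_pos"])
E
python3 -m inch '[[[72,25,0,3,0],[72,46,0,3,0],[72,46,0,3,0],[60,46,0,3,0],[50,46,0,3,0]]]' 60
python3 -m inch '[[[50,0,0,0,0],[50,0,0,0,0],[50,0,0,0,0]]]' 60
```

```text
blank [478.2 305.2] [61.2 93.2] -14.1
dimples [[446.1 313.5]
 [511.3 296.8]]
mid [478.7 305.1] -14.4
[0.47386507 0.30688572 0.07829408]
time: 1.87
ee_pos: [0.4809, 0.307, 0.039]
tool_rot: [0.194, 1.558, -0.193]
wrist_force: [1.4, -0.2, 1.9]
grip_width: 0.0507
time: 2.12
ee_pos: [0.4816, 0.3079, 0.0391]
tool_rot: [0.197, 1.557, -0.191]
wrist_force: [0.4, 0.2, 6.6]
grip_width: 0.0501
```

The fingers closed just above the blank: the tips sit farther back than I estimated, and the arm was still descending. I'll lift, reopen and look again.

```bash
python3 -m inch '[[[50,-20,0,0,0],[72,-30,0,0,0],[72,-30,0,0,0],[72,-30,0,0,0],[72,-30,0,0,0]]]' 60
python3 - <<'E'
from h import *
s=robot.read_state();i,im=shot("wrist","pics/w3.png")
x=robot.camera_info("wrist")
blank(i,im,.042,(190,130,400,330));print(s["ee_pos"],s["grip_width"],R.from_rotvec(s["tool_rot"]).as_matrix().round(3))
E
```

```text
time: 2.53
ee_pos: [0.4795, 0.3066, 0.0651]
tool_rot: [0.194, 1.562, -0.194]
wrist_force: [-0.9, -0.1, -0.3]
grip_width: 0.0721
blank [471.6 305.9] [59.9 97.8] -14.2
dimples [[443.5 313.1]
 [507.3 296.8]]
mid [475.4 305. ] -14.3
[0.47947977 0.30658138 0.06509578] 0.07212898784222993 [[-0.     0.245  0.97 ]
 [ 0.     0.97  -0.245]
 [-1.     0.    -0.   ]]
```

View pics/w3.png

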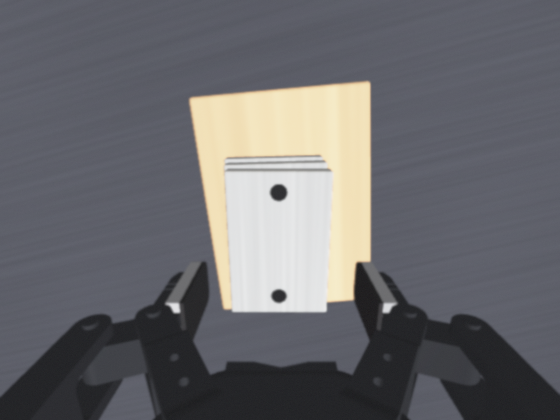

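The stack is undisturbed, with the blank at (475,305). This time I go about 36 mm down, settle, then close.

```bash
python3 -m inch '[[[72,18,-1.5,2,0],[72,36,-1.5,2,0],[72,36,-1.5,2,0],[72,36,-1.5,2,0],[72,36,-1.5,2,0]]]' 60
python3 -m inch '[[[50,0,0,0,0],[50,0,0,0,0],[50,0,0,0,0],[50,0,0,0,0]]]' 60
```

```text
time: 3.0
ee_pos: [0.4812, 0.3047, 0.0294]
tool_rot: [0.194, 1.562, -0.194]
wrist_force: [0.0, 0.9, 0.7]
grip_width: 0.0722
time: 3.33
ee_pos: [0.4823, 0.3053, 0.0311]
tool_rot: [0.196, 1.559, -0.193]
wrist_force: [-0.3, 0.8, 3.9]
grip_width: 0.0579
```

```bash
python3 -m inch '[[[50,0,0,0,0],[50,0,0,0,0]]]' 60; python3 -m inch '[[[50,-20,0,0,0],[50,-40,0,0,0],[50,-40,0,0,0]]]' 
python3 - <<'E'
from h import *
i,im=shot("wrist","pics/w4.png");print(robot.read_state()["grip_width"])
E
```

```text
time: 3.5
ee_pos: [0.4823, 0.3053, 0.0311]
tool_rot: [0.196, 1.559, -0.193]
wrist_force: [-0.5, 0.2, 5.9]
grip_width: 0.0578
time: 3.75
ee_pos: [0.4833, 0.3057, 0.073]
tool_rot: [0.197, 1.556, -0.191]
wrist_force: [2.4, 1.0, -0.7]
grip_width: 0.0577
0.05802484154276498
```

View pics/w4.png

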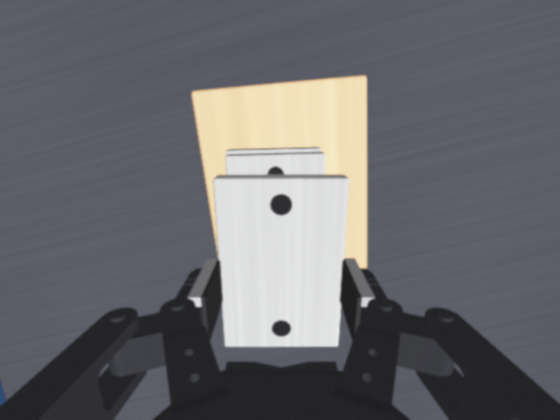

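Only the top blank is held. Now I compute the in-hand offset and refine the nest from the yellow stops in both fixed views.

```bash
python3 - <<'E'
from h import *
s=robot.read_state();M=R.from_rotvec(s["tool_rot"])
i=robot.camera_info("wrist");im=cv2.imread("pics/w4.png")[:,:,::-1].copy()
z=s["ee_pos"][2]+.011
P=np.array([pt(i,*c,z) for c in[(281,204.5),(281.5,328.5)]])
print("dimples tool mm",M.inv().apply(P-s["ee_pos"])*1000,s["ee_pos"],M.as_matrix().round(3))
th=np.radians(-18.5);ex=np.array([np.cos(th),np.sin(th)]);ey=np.array([-ex[1],ex[0]])
for n in("top","scene"):
    i=robot.camera_info(n);b=cv2.imread(f"pics/{n}.png");h=cv2.cvtColor(b,cv2.COLOR_BGR2HSV)
    m=cv2.inRange(h,(15,130,120),(32,255,255))
    k,l,st,c=cv2.connectedComponentsWithStats(m)
    for t in range(1,k):
        if st[t,4]<8:continue
        p=pt(i,*c[t],.016)[:2]*1000
        d=p-np.array([544.4,-38.7])
        if np.hypot(*d)<160:print(n,c[t].round(1),st[t,4],p.round(1),"fix",(d@ex).round(1),(d@ey).round(1))
    m=cv2.inRange(h,(100,120,60),(125,255,255))
    if n=="scene":
        c=[q for q in cv2.findContours(m,0,1)[0] if cv2.contourArea(q)>800]
        for q in c:
            a=cv2.approxPolyDP(cv2.convexHull(q),4,True)[:,0]
            print([(tuple(map(int,v)),(pt(i,*map(float,v),.012)[:2]*1000).round(0)) for v in a])
for X in(-120,120):
    for Y in(-65,65):print("corner expected",X,Y,np.round(proj(robot.camera_info("scene"),[*( (np.array([544.4,-38.7])+X*ex+Y*ey)/1000),.012]),1))
E
```

```text
dimples tool mm [[-11.13901348  -1.12096865 -39.17402935]
 [-10.90952086  -0.84839276  26.97771853]] [0.48254616 0.30535225 0.07116176] [[ 0.004  0.245  0.969]
 [ 0.002  0.969 -0.245]
 [-1.     0.003  0.003]]
top [294.  153.5] 56 [643.6 -72. ] fix 104.7 -0.1
top [279.3 154.6] 18 [639.4 -28.2] fix 86.8 40.1
top [304.5 163.5] 16 [ 614.  -103.8] fix 86.7 -39.7
top [271.  177.5] 18 [569.6  -4.7] fix 13.1 40.2
top [296.4 186.5] 19 [544.2 -80.6] fix 13.1 -39.8
top [287.9 189.3] 9 [535.1 -55.5] fix -3.5 -18.9
scene [305.8 248.7] 76 [542.2 -39.2] fix -1.9 -1.2
scene [323.1 248.5] 25 [572.3  -7. ] fix 16.4 38.9
scene [294.7 257.7] 26 [546.4 -82.7] fix 15.8 -41.1
scene [337.2 266.9] 28 [642.1 -30.3] fix 90.0 39.0
scene [326.  276.8] 85 [646.5 -74.6] fix 108.2 -1.7
scene [308.  276.9] 30 [ 616.7 -106.1] fix 89.9 -41.0
[((266, 231), array([417., -63.])), ((289, 220), array([426.,  12.])), ((310, 221), array([469.,  50.])), ((351, 276), array([684., -26.])), ((305, 292), array([ 644., -143.]))]
[((416, 116), array([318., 752.])), ((449, 109), array([371., 894.])), ((486, 134), array([565., 835.])), ((482, 155), array([625., 700.])), ((449, 165), array([580., 565.])), ((421, 143), array([441., 608.])), ((414, 131), array([377., 657.]))]
corner expected -120 -65 [264.5 229.6]
corner expected -120 65 [308.2 216.3]
corner expected 120 -65 [304.5 289.4]
corner expected 120 65 [352.4 272.6]
```

The top view puts the nest centre at fixture (49.9, 0.2) and the scene view agrees within 3 mm, so I use (592.9, -55.2) mm at yaw -18.5°. I carry the blank over high.

```bash
python3 -m inch '[[[50,-40,0,0,0],[50,-80,0,0,0],[50,-100,-30,19,0],[50,-120,-60,38,0],[50,-130,-93,58,0.7]]]'
python3 -m inch '[[[50,0,-34,21,0],[50,0,-68,42,0],[50,0,-101,63,0],[50,0,-135,84,0],[50,0,-169,105,0]]]'
python3 -m inch '[[[50,0,-34,21,0],[50,0,-50,32,0],[50,0,-50,32,0],[50,0,-50,32,0],[50,0,-50,32,0]]]'
python3 - <<'E'
from h import *
s=robot.read_state();M=R.from_rotvec(s["tool_rot"])
print(s["time"],s["ee_pos"],s["grip_width"],tool([.599,-.0562,.2]),M.as_matrix().round(3))
z=M.apply([0,0,1]);print("yaw",np.degrees(np.arctan2(z[1],z[0])))
E
```

```text
time: 4.22
ee_pos: [0.5152, 0.2002, 0.2008]
tool_rot: [0.252, 1.554, -0.249]
wrist_force: [0.8, -0.5, -1.7]
grip_width: 0.0575
time: 4.63
ee_pos: [0.5603, 0.005, 0.1969]
tool_rot: [0.252, 1.559, -0.252]
wrist_force: [1.0, -0.4, -1.9]
grip_width: 0.058
time: 5.05
ee_pos: [0.5749, -0.0501, 0.1975]
tool_rot: [0.253, 1.559, -0.251]
wrist_force: [1.0, 0.1, -1.4]
grip_width: 0.0578
5.05 [ 0.57489649 -0.05013815  0.19753962] 0.05782532558831557 [-2.53873271  1.84899886 24.77729942] [[-0.003  0.315  0.949]
 [ 0.001  0.949 -0.315]
 [-1.     0.    -0.003]]
yaw -18.380691318192248
```

```bash
python3 -m inch '[[[50,20,2,25,0],[50,60,2,25,0],[50,100,2,25,0],[50,140,2,25,0],[50,150,2,25,0]]]'
python3 -m inch '[[[50,0,0,0,0],[50,0,0,0,0]]]'
python3 - <<'E'
from h import *
i,im=shot("wrist","pics/w5.png")
s=robot.read_state();print(s["ee_pos"],tool([.599,-.0562,.011]),s["wrist_force"])
E
```

```text
time: 5.47
ee_pos: [0.5941, -0.0539, 0.0407]
tool_rot: [0.251, 1.572, -0.25]
wrist_force: [-2.6, 1.5, -2.6]
grip_width: 0.0577
time: 5.63
ee_pos: [0.6003, -0.0558, 0.0501]
tool_rot: [0.251, 1.556, -0.251]
wrist_force: [1.7, -0.7, -0.1]
grip_width: 0.0577
[ 0.60173959 -0.0563094   0.0521558 ] [41.14279766 -0.78958544 -2.82198638] [-0.40529384  0.89469432 -0.00461178]
```

View pics/w5.png

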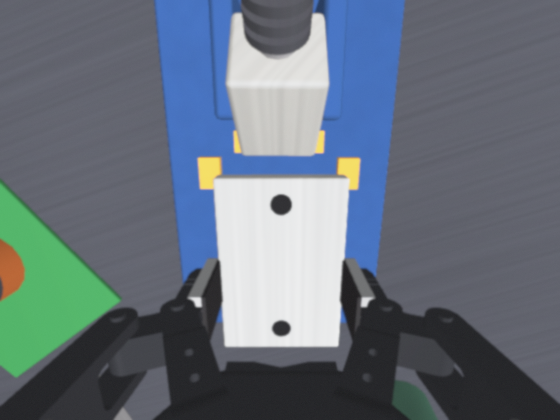

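The blank hovers in line with the nest, with the near corner stops at (209,173) and (348,173). I'll check the offset from these.

```bash
python3 - <<'E'
from h import *
s=robot.read_state();M=R.from_rotvec(s["tool_rot"]);i=robot.camera_info("wrist");im=cv2.imread("pics/w5.png")
m=cv2.inRange(cv2.cvtColor(im,cv2.COLOR_BGR2HSV),(15,130,120),(32,255,255))
k,l,st,c=cv2.connectedComponentsWithStats(m)
print(s["ee_pos"],M.as_matrix().round(3))
for t in range(1,k):
    if st[t,4]>30:
        x,y,w,h,_=st[t]
        print(st[t],[ (M.inv().apply(pt(i,*p,.018)-s["ee_pos"])*1000).round(1) for p in((x,y),(x+w,y),(x,y+h),(x+w,y+h))])
z=s["ee_pos"][2]+.011
print([(M.inv().apply(pt(i,*p,z)-s["ee_pos"])*1000).round(1) for p in((281,204.5),(281.5,328.5))])
E
```

```text
[ 0.60173959 -0.0563094   0.0521558 ] [[ 0.005  0.314  0.949]
 [-0.001  0.949 -0.314]
 [-1.     0.001  0.005]]
[317 131   6  21  82] [array([ 33.9,  19. , -68.8]), array([ 33.9,  22.3, -68.8]), array([ 33.9,  19.4, -57.2]), array([ 33.9,  22.8, -57.2])]
[235 133   5  19  52] [array([ 33.8, -26.8, -67.7]), array([ 33.8, -24. , -67.7]), array([ 33.9, -27.3, -57.2]), array([ 33.9, -24.4, -57.2])]
[199 158  22  30 508] [array([ 33.9, -48. , -53.8]), array([ 33.9, -35.4, -53.8]), array([ 34. , -49.4, -36.2]), array([ 34. , -36.4, -36.2])]
[338 158  21  30 437] [array([ 33.9,  31.5, -53.8]), array([ 33.9,  43.6, -53.8]), array([ 34. ,  32.5, -36.2]), array([ 34. ,  44.9, -36.2])]
[array([-11.2,  -1.1, -39.1]), array([-10.9,  -0.9,  27.1])]
```

Both estimates agree on ty ≈ -1 and tz ≈ -2.3. Lowering.

```bash
python3 -m inch '[[[50,10,-1,-2.3,0],[50,25,-1,-2.3,0],[50,34,-1,-2.3,0],[50,34,-1,-2.3,0],[50,34,-1,-2.3,0]]]'
python3 -m inch '[[[50,2,0,0,0],[50,2,0,0,0],[50,2,0,0,0]]]'
```

```text
time: 6.1
ee_pos: [0.5975, -0.057, 0.0157]
tool_rot: [0.252, 1.556, -0.252]
wrist_force: [-1.1, 0.7, -1.3]
grip_width: 0.0576
time: 6.35
ee_pos: [0.598, -0.0571, 0.0141]
tool_rot: [0.252, 1.555, -0.252]
wrist_force: [-0.5, 0.7, -1.9]
grip_width: 0.0579
```

```bash
python3 -m inch '[[[50,2,0,0,0],[50,2,0,0,0],[50,2,0,0,0]]]'
python3 -m inch '[[[50,1.5,0,0,0],[50,1.5,0,0,0],[50,1.5,0,0,0]]]'
```

```text
time: 6.6
ee_pos: [0.5974, -0.057, 0.0113]
tool_rot: [0.252, 1.556, -0.252]
wrist_force: [0.2, -0.3, -1.6]
grip_width: 0.0579
time: 6.85
ee_pos: [0.5975, -0.057, 0.0111]
tool_rot: [0.252, 1.556, -0.252]
wrist_force: [-2.1, 0.5, 5.0]
grip_width: 0.0573
```

Contact is felt. I release and lift.

```bash
python3 -m inch '[[[75,-1,0,0,0],[75,-1,0,0,0],[75,-1,0,0,0],[75,-20,0,0,0],[80,-50,0,0,0]]]'
python3 -m inch '[[[85,-30,0,0,0],[85,-60,0,0,0],[85,-60,0,0,0],[85,-60,0,0,0]]]'
python3 - <<'E'
from h import *
i,im=shot("wrist","pics/w6.png")
s=robot.read_state();M=R.from_rotvec(s["tool_rot"]);i=robot.camera_info("wrist")
print(s["ee_pos"],s["grip_width"])
blank(i,im,.022,(180,140,390,340))
h=cv2.cvtColor(im,cv2.COLOR_RGB2HSV);m=cv2.inRange(h,(15,130,120),(32,255,255));k,l,st,c=cv2.connectedComponentsWithStats(m)
th=np.radians(-18.5);ex=np.array([np.cos(th),np.sin(th)]);ey=np.array([-ex[1],ex[0]])
for t in range(1,k):
    if st[t,4]>30:
        p=pt(i,*c[t],.018)[:2]*1000;d=p-np.array([544.4,-38.7]);print(c[t].round(1),st[t,4],p.round(1),(d@ex).round(1),(d@ey).round(1))
E
```

```text
time: 7.27
ee_pos: [0.5943, -0.0564, 0.0556]
tool_rot: [0.253, 1.566, -0.252]
wrist_force: [0.3, -0.0, -0.9]
grip_width: 0.0803
time: 7.6
ee_pos: [0.5993, -0.0573, 0.1228]
tool_rot: [0.252, 1.55, -0.252]
wrist_force: [-0.6, -0.5, -0.4]
grip_width: 0.0851
[ 0.59784331 -0.0570676   0.12041288] 0.08477297361708562
blank [589.  -55.7] [58.6 89.8] -18.2
dimples [[557.9 -45.3]
 [619.8 -65.8]]
mid [588.9 -55.6] -18.4
[253.3 133.7] 77 [530.7 -58.4] -6.8 -23.0
[309.5 134.2] 55 [544.7 -17.2] -6.5 20.5
[231.8 155.8] 280 [541.3 -80.4] 10.3 -40.6
[330.4 156.2] 290 [566.2  -6.3] 10.4 37.7
[235.7 240.9] 226 [ 610.4 -103.5] 83.2 -40.5
[326.2 240.9] 227 [635.1 -29.3] 83.0 37.7
[ 10.2 270.4] 837 [ 573.3 -307.9] 112.8 -246.1
[281.  259.5] 637 [639.6 -71.9] 100.8 -1.3
```

View pics/w6.png

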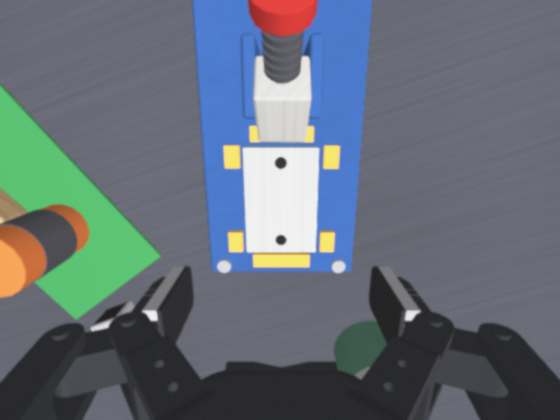

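The blank lies flat in the nest, within 1 mm of the middle of its stops and released. The mallet is next. The tool always points down, so I must get the 38° tilt by letting the mallet pivot between the pads, with its handle pointing to fixture +x and up. I'll move over the mallet and spin so that tool z points back along the handle.

```bash
python3 -m inch '[[[85,-30,0,0,0],[85,-60,-20,0,0],[85,-70,-55,0,0],[85,-70,-95,-10,0],[85,-70,-130,-15,0]]]'
python3 -m inch '[[[85,0,-40,-10,1],[85,0,-80,-20,2],[85,0,-94,-24,3],[85,0,-94,-24,4.1],[85,0,-94,-24,5.2]]]'
for k in 1 2; do python3 -m inch '[[[85,0,0,0,1.15],[85,0,0,0,2.3],[85,0,0,0,3.45],[85,0,0,0,4.6],[85,0,0,0,5.7]]]'; done
python3 -m inch '[[[85,0,0,0,1.15],[85,0,0,0,2.3],[85,0,0,0,3.45],[85,0,0,0,4.6],[85,0,0,0,5.75]]]'
python3 -m inch '[[[85,0,0,0,1],[85,0,0,0,1.5],[85,0,0,0,1.5]]]'
python3 - <<'E'
from h import *
s=robot.read_state();i,im=shot("wrist","pics/w7.png");M=R.from_rotvec(s["tool_rot"]);z=M.apply([0,0,1])
print(s["time"],s["ee_pos"],s["qpos"].round(2),np.degrees(np.arctan2(z[1],z[0])))
E
```

```text
time: 8.07
ee_pos: [0.541, -0.1767, 0.189]
tool_rot: [0.251, 1.558, -0.251]
wrist_force: [0.1, -0.4, 0.3]
grip_width: 0.0849
time: 8.48
ee_pos: [0.488, -0.2581, 0.1871]
tool_rot: [0.684, 1.465, -0.682]
wrist_force: [0.3, 0.2, 0.4]
grip_width: 0.0852
time: 8.9
ee_pos: [0.4889, -0.2567, 0.1871]
tool_rot: [1.134, 1.261, -1.135]
wrist_force: [-0.6, 0.1, -0.6]
grip_width: 0.0852
time: 9.32
ee_pos: [0.4889, -0.2567, 0.1871]
tool_rot: [1.563, 0.938, -1.566]
wrist_force: [-0.1, 0.8, -0.4]
grip_width: 0.085
time: 9.73
ee_pos: [0.4889, -0.2567, 0.1871]
tool_rot: [1.955, 0.477, -1.961]
wrist_force: [-0.3, 0.2, 0.1]
grip_width: 0.085
time: 9.98
ee_pos: [0.4889, -0.2567, 0.1872]
tool_rot: [2.045, 0.336, -2.052]
wrist_force: [-0.1, 0.1, 0.1]
grip_width: 0.0853
9.9833 [ 0.48890605 -0.25673751  0.18723116] [-0.59  0.11  1.44  0.    1.6   0.66] -161.53573005405013
```

View pics/w7.png

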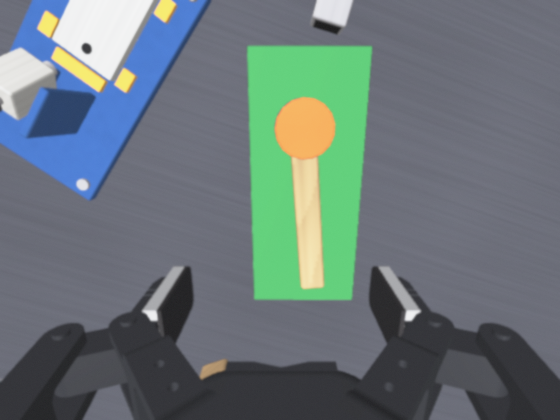

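The wrist view shows the mallet head at (305,128) and its handle running to (312,288) on the mat. I'll measure it.

```bash
cat >> h.py <<'E'
def mallet(i,im,s):
    M=R.from_rotvec(s["tool_rot"]);h=cv2.cvtColor(im,cv2.COLOR_RGB2HSV)
    o=cv2.inRange(h,(3,170,150),(16,255,255));w=cv2.inRange(h,(14,50,130),(26,170,255))
    f=lambda m:max(cv2.findContours(m,0,1)[0],key=cv2.contourArea)
    c,r=cv2.minEnclosingCircle(f(o));H=pt(i,*c,.080)
    m=np.zeros_like(w);m[int(c[1]):300,200:400]=w[int(c[1]):300,200:400]
    q=f(m);P=np.array([pt(i,*p,.055) for p in q[:,0].astype(float)])
    T=M.inv().apply(P-s["ee_pos"])*1000;Ht=M.inv().apply(H-s["ee_pos"])*1000
    (cy,cz),(a,b),_=rc=cv2.minAreaRect(T[:,1:].astype(np.float32));B=cv2.boxPoints(rc);e=B[1]-B[0];g=B[2]-B[1];L=e if np.hypot(*e)>np.hypot(*g) else g
    L=L*np.sign(L[1]);print("px",c,r,"head tool",Ht.round(1),"handle c",round(cy,1),round(cz,1),round(a,1),round(b,1),"dir y/z deg",np.degrees(np.arctan2(L[0],L[1])).round(2),"head world",H.round(4))
E
python3 - <<'E'
from h import *
im=cv2.imread("pics/w7.png")[:,:,::-1].copy();mallet(robot.camera_info("wrist"),im,robot.read_state())
E
```

```text
Traceback (most recent call last):
  File "h.py", line 37, in mallet
    c,r=cv2.minEnclosingCircle(f(o));H=pt(i,*c,.080)
                               ~^^^
  File "h.py", line 36, in <lambda>
    f=lambda m:max(cv2.findContours(m,0,1)[0],key=cv2.contourArea)
               ~~~^^^^^^^^^^^^^^^^^^^^^^^^^^^^^^^^^^^^^^^^^^^^^^^^
ValueError: max() iterable argument is empty
```

```bash
python3 - <<'E'
from h import *
im=cv2.imread("pics/w7.png");h=cv2.cvtColor(im,cv2.COLOR_BGR2HSV);print(h[128,305],h[200,306],h[270,312])
E
sed -i 's/(3,170,150),(16,255,255)/(5,140,150),(17,255,255)/;s/(14,50,130),(26,170,255)/(12,40,130),(28,139,255)/' h.py
python3 - <<'E'
from h import *
im=cv2.imread("pics/w7.png")[:,:,::-1].copy();mallet(robot.camera_info("wrist"),im,robot.read_state())
E
```

```text
[ 16 154 247] [ 22  75 241] [ 23  65 244]
px (304.4705810546875, 128.05882263183594) 30.581546783447266 head tool [107.3  19.2 -65.8] handle c 26.7 25.3 134.3 24.1 dir y/z deg 4.36 head world [ 0.5572 -0.2538  0.08  ]
```

```bash
python3 -m inch '[[[70,20,10,2,-0.4],[60,50,24.7,3.7,-0.7],[60,90,24.7,3.7,-0.7],[60,115,24.7,3.7,-0.7],[60,125,24.7,3.7,-0.7]]]' 30
python3 -m inch '[[[60,10,0,0,0],[60,25,0,0,0],[60,38,0,0,0],[60,38,0,0,0],[60,38,0,0,0]]]'
python3 - <<'E'
from h import *
s=robot.read_state();M=R.from_rotvec(s["tool_rot"]);print(s["ee_pos"],M.as_matrix().round(3))
H=np.array([.5572,-.2538,.042]);print((M.inv().apply(H-s["ee_pos"])*1000).round(1))
E
```

```text
time: 10.45
ee_pos: [0.4906, -0.2797, 0.0583]
tool_rot: [1.999, 0.413, -2.015]
wrist_force: [-0.8, 0.7, -0.1]
grip_width: 0.06
time: 10.87
ee_pos: [0.4945, -0.2819, 0.0274]
tool_rot: [2.004, 0.403, -2.003]
wrist_force: [0.6, -0.0, 1.0]
grip_width: 0.06
[ 0.49445319 -0.28194857  0.02741849] [[ 0.001  0.387 -0.922]
 [-0.    -0.922 -0.387]
 [-1.     0.    -0.   ]]
[-14.6  -1.7 -68.8]
```

```bash
python3 -m inch '[[[60,3,-1.5,0,0],[40,4,-1.5,0,0],[10,4,-1.5,0,0],[10,4,-1.5,0,0],[10,4,-1.5,0,0]]]' 20
python3 -m inch '[[[10,0,0,0,0],[10,0,0,0,0],[10,0,0,0,0],[10,0,0,0,0],[10,0,0,0,0]]]' 20
python3 -m inch '[[[10,-10,0,0,0],[10,-25,0,0,0],[10,-40,0,0,0],[10,-50,0,0,0],[10,-50,0,0,0]]]' 20
python3 -m inch '[[[10,0,0,0,0],[10,0,0,0,0]]]' 20
python3 - <<'E'
from h import *
s=robot.read_state();i,im=shot("wrist","pics/w8.png");print(s["moment"],s["wrist_force"])
h=cv2.cvtColor(im,cv2.COLOR_RGB2HSV);o=cv2.inRange(h,(3,140,120),(17,255,255))
for c in cv2.findContours(o,0,1)[0]:
    if cv2.contourArea(c)>100 and len(c)>5:print(cv2.boundingRect(c),cv2.fitEllipse(c))
E
```

```text
time: 11.28
ee_pos: [0.4939, -0.2806, 0.0236]
tool_rot: [2.004, 0.402, -2.002]
wrist_force: [-0.7, 0.6, 1.7]
grip_width: 0.0235
time: 11.7
ee_pos: [0.4938, -0.2807, 0.0235]
tool_rot: [2.004, 0.402, -2.003]
wrist_force: [-1.4, 0.6, 4.6]
grip_width: 0.0236
time: 12.12
ee_pos: [0.4944, -0.2812, 0.0748]
tool_rot: [2.005, 0.399, -2.0]
wrist_force: [0.0, -0.6, -2.1]
grip_width: 0.0237
time: 12.28
ee_pos: [0.4927, -0.2799, 0.0714]
tool_rot: [2.003, 0.405, -2.007]
wrist_force: [0.2, 0.0, -4.1]
grip_width: 0.0236
[-0.01479786  0.2451374  -0.00132726] [ 2.47346840e-01  1.12769863e-03 -4.14161221e+00]
(197, 49, 168, 170) ((280.6886901855469, 134.19796752929688), (165.3887939453125, 169.09410095214844), 0.3118787705898285)
```

```bash
cat >> h.py <<'E'
def tilt(im,i,s,g=70.):
    h=cv2.cvtColor(im,cv2.COLOR_RGB2HSV);o=cv2.inRange(h,(3,140,120),(17,255,255));o[:5]=0
    c=max(cv2.findContours(o,0,1)[0],key=cv2.contourArea);e=cv2.fitEllipse(c);u,v=e[0]
    M=R.from_rotvec(s["tool_rot"]).inv();O,D=ray(i,u,v);O=M.apply(O-s["ee_pos"])*1000;D=M.apply(D)
    p=np.array([-O[2],-O[0]-19]);d=np.array([-D[2],-D[0]])  # (toward head, up) rel. grip
    r2=g*g+38*38;a=d@d;b=p@d;q=b*b-a*(p@p-r2)
    t=(-b-np.sqrt(max(q,0)))/a;P=p+t*d;el=np.degrees(np.arctan2(P[1],P[0]));al=np.degrees(np.arctan2(38,g))-el
    print("ellipse",np.round(e[0],1),np.round(e[1],1),round(e[2],1),"disc",round(q/a),"face",P.round(1),"y",(O+t*D)[1].round(1),"nose-down deg",al.round(1));return al
E
python3 - <<'E'
from h import *
im=cv2.imread("pics/w8.png")[:,:,::-1].copy();tilt(im,robot.camera_info("wrist"),robot.read_state())
E
```

```text
ellipse [280.7 134.2] [165.4 169.1] 0.3 disc 1699 face [70.4 37.3] y 0.5 nose-down deg 0.6
```

The mallet is held level (0.6°). The lowest-force grip holds it, so I ease the opening just around the handle's width and let the head droop. The mat stops it at about 37° from this height.

```bash
cat > t.py <<'E'
from h import *
s=robot.read_state();i=robot.camera_info("wrist");im=robot.read_camera("wrist");tilt(im,i,s);print(s["wrist_force"].round(1),s["moment"].round(2),s["ee_pos"].round(4),s["grip_width"].round(4),s["time"])
E
python3 -m inch '[[[23.4,0,0,0,0],[23.4,0,0,0,0]]]' 20 |grep grip; python3 t.py
python3 -m inch '[[[23.8,0,0,0,0],[23.8,0,0,0,0]]]' 20|grep grip; python3 t.py
```

```text
grip_width: 0.024
ellipse [280.7 134.2] [165.4 169.1] 0.7 disc 1699 face [70.4 37.3] y 0.5 nose-down deg 0.6
grip_width: 0.0238
ellipse [280.8 119.3] [120.5 126.2] 1.2 disc 891 face [74.2 29. ] y 0.6 nose-down deg 7.1Traceback (most recent call last):
  File "t.py", line 2, in <module>
    s=robot.read_state();i=robot.camera_info("wrist");im=robot.read_camera("wrist");tilt(im,i,s);print(s["wrist_force"].round(1),s["moment"].round(2),s["ee_pos"].round(4),s["grip_width"].round(4),s["time"])
                                                                                                                                                                           ^^^^^^^^^^^^^^^^^^^^^
AttributeError: 'float' object has no attribute 'round'
Traceback (most recent call last):
  File "t.py", line 2, in <module>
    s=robot.read_state();i=robot.camera_info("wrist");im=robot.read_camera("wrist");tilt(im,i,s);print(s["wrist_force"].round(1),s["moment"].round(2),s["ee_pos"].round(4),s["grip_width"].round(4),s["time"])
                                                                                                                                                                           ^^^^^^^^^^^^^^^^^^^^^
AttributeError: 'float' object has no attribute 'round'
```

```bash
sed -i 's/s\["grip_width"\].round(4)/s["grip_width"]/' t.py; python3 -m inch '[[[23.8,0,0,0,0]]]' 20; python3 t.py; python3 - <<'E'
from h import *
i,im=shot("wrist","pics/w9.png")
E
```

```text
time: 12.85
ee_pos: [0.4932, -0.281, 0.0739]
tool_rot: [2.002, 0.401, -2.004]
wrist_force: [-3.8, -0.3, 2.3]
grip_width: 0.0238
ellipse [280.6 128.8] [106.7 110. ] 0.9 disc 1411 face [71.7 34.7] y 0.5 nose-down deg 2.7
[-3.8 -0.3  2.3] [0.04 0.74 0.07] [ 0.4932 -0.281   0.0739] 0.023809831030968672 12.85
```

View pics/w9.png

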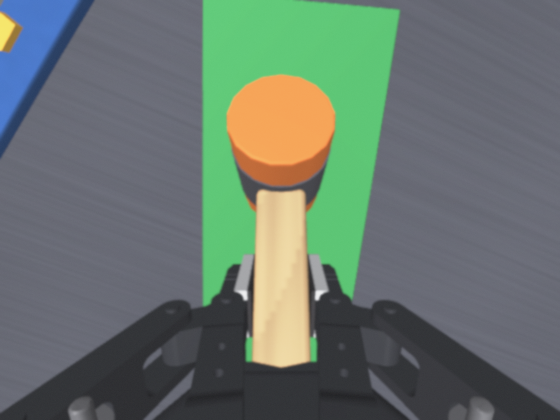

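The handle widens toward the tail, so it's still between the pads with the tail up and the head on the mat: nose-down as wanted. I'll measure the tilt from the handle's width at several rows.

```bash
cat >> h.py <<'E'
def tilt2(im,i,s):
    h=cv2.cvtColor(im,cv2.COLOR_RGB2HSV);M=R.from_rotvec(s["tool_rot"]).inv();F=i["mtx"][0,0]
    E=np.array(i["extrinsics"]);w=cv2.inRange(h,(12,40,110),(28,139,255));Q=[]
    for v in range(150,364):
        x=np.where(w[v,220:340])[0]
        if len(x)<25 or len(x)<.9*(x[-1]-x[0]+1):continue
        wd=x[-1]-x[0]+1;u=220+(x[0]+x[-1])/2;d=F*.024/wd
        O,D=ray(i,u,v);Q.append(M.apply(O+D*d-s["ee_pos"])*1000)
    Q=np.array(Q);k=np.polyfit(Q[:,2],-Q[:,0],1)
    print("rows",len(Q),"z",Q[:,2].min().round(),Q[:,2].max().round(),"handle top: nose-down",np.degrees(np.arctan(k[0])).round(1),"up at z=0",k[1].round(1))
    o=cv2.inRange(h,(5,140,200),(17,255,255));o[:5]=0;c=max(cv2.findContours(o,0,1)[0],key=cv2.contourArea);x,y,ww,hh=cv2.boundingRect(c)
    d=F*.048/ww;O,D=ray(i,x+ww/2,y+ww/2*.94);P=M.apply(O+D*d-s["ee_pos"])*1000;print("face box",x,y,ww,hh,"face centre (toward head,up)",-P[2].round(1),-P[0].round(1))
E
python3 - <<'E'
from h import *
for n in("w8","w9"):
    im=cv2.imread(f"pics/{n}.png")[:,:,::-1].copy();tilt2(im,robot.camera_info("wrist"),robot.read_state())
E
```

```text
rows 145 z -35.0 54.0 handle top: nose-down -0.5 up at z=0 26.9
face box 197 49 168 170 face centre (toward head,up) 71.8 51.7
rows 164 z -40.0 48.0 handle top: nose-down 34.5 up at z=0 25.3
face box 227 75 108 92 face centre (toward head,up) 70.9 1.0
```

It tilts 34.5° with the head on the mat. I raise 3.5 mm with the loose grip, then clamp hard and lift.

```bash
sed -i 's/tilt(im,i,s)/tilt2(im,i,s)/' t.py
python3 -m inch '[[[23.8,-2,0,0,0],[23.8,-3.5,0,0,0],[23.8,-3.5,0,0,0],[23.8,-3.5,0,0,0]]]' 20; python3 t.py
```

```text
time: 13.28
ee_pos: [0.4938, -0.2803, 0.0761]
tool_rot: [2.005, 0.403, -2.003]
wrist_force: [0.1, 1.0, -3.0]
grip_width: 0.0242
rows 163 z -39.0 46.0 handle top: nose-down 35.3 up at z=0 25.4
face box 229 79 105 88 face centre (toward head,up) 69.6 -2.7
[ 0.1  1.  -3. ] [-0.02  0.04 -0.01] [ 0.4938 -0.2803  0.0761] 0.02421961343247922 13.2833
```

```bash
python3 -m inch '[[[23.8,-1.5,0,0,0],[24.0,-1.5,0,0,0],[24.0,-1.5,0,0,0]]]' 20; python3 t.py
```

```text
time: 13.58
ee_pos: [0.4939, -0.2803, 0.078]
tool_rot: [2.005, 0.403, -2.003]
wrist_force: [0.6, -0.1, -2.1]
grip_width: 0.024
rows 162 z -38.0 46.0 handle top: nose-down 37.5 up at z=0 25.2
face box 230 82 103 102 face centre (toward head,up) 68.6 -5.2
[ 0.6 -0.1 -2.1] [ 0.12 -0.02  0.04] [ 0.4939 -0.2803  0.078 ] 0.024039423573340022 13.5833
```

The tilt is 37.5°, so I clamp hard, lift and recheck.

```bash
python3 -m inch '[[[5,0,0,0,0],[5,0,0,0,0],[5,0,0,0,0],[5,0,0,0,0]]]' 120
python3 -m inch '[[[5,-20,0,0,0],[5,-60,0,0,0],[5,-100,0,0,0],[5,-140,0,0,0],[5,-180,0,0,0]]]'
python3 -m inch '[[[5,-20,0,0,0],[5,-20,0,0,0],[5,-20,0,0,0]]]'; python3 t.py
```

```text
time: 13.97
ee_pos: [0.4937, -0.2804, 0.078]
tool_rot: [2.004, 0.402, -2.003]
wrist_force: [0.6, 1.6, -0.6]
grip_width: 0.0223
time: 14.38
ee_pos: [0.4927, -0.2805, 0.2585]
tool_rot: [2.002, 0.403, -2.006]
wrist_force: [0.9, -0.8, -3.5]
grip_width: 0.0221
time: 14.63
ee_pos: [0.4935, -0.2809, 0.2781]
tool_rot: [2.004, 0.4, -2.003]
wrist_force: [-0.6, -0.1, -4.9]
grip_width: 0.0225
rows 162 z -38.0 46.0 handle top: nose-down 38.3 up at z=0 23.7
face box 230 83 103 102 face centre (toward head,up) 68.2 -5.1
[-0.6 -0.1 -4.9] [-0.05  0.17 -0.01] [ 0.4935 -0.2809  0.2781] 0.022492051973552876 14.6333
```

The tilt is 38.3° and firm. I move over to the pin and spin -23.1 units.

```bash
python3 -m inch '[[[5,0,-30,-11,0],[5,0,-68,-24,0],[5,0,-106,-37,0],[5,0,-144,-51,0],[5,0,-182,-64,0]]]'|head -2
python3 -m inch '[[[5,0,-38,-13,-1],[5,0,-68,-24,-2],[5,0,-68,-24,-3.1],[5,0,-68,-24,-4.2],[5,0,-68,-24,-5.3]]]'|head -2
for k in 1 2 3; do python3 -m inch '[[[5,0,0,0,-1.15],[5,0,0,0,-2.3],[5,0,0,0,-3.45],[5,0,0,0,-4.6],[5,0,0,0,-5.7]]]'|head -3; done
python3 -m inch '[[[5,0,0,0,-0.7],[5,0,0,0,-0.7],[5,0,0,0,-0.7]]]'
cat > f.py <<'E'
from h import *
s=robot.read_state();M=R.from_rotvec(s["tool_rot"]);z=M.apply([0,0,1]);th=np.radians(-18.5);ex=np.array([np.cos(th),np.sin(th)]);ey=np.array([-ex[1],ex[0]])
d=s["ee_pos"][:2]*1000-[545,-38.9]
print(s["time"],"yaw",np.degrees(np.arctan2(z[1],z[0])).round(2),"TCP fix",(d@ex).round(1),(d@ey).round(1),(s["ee_pos"][2]*1000).round(1),s["wrist_force"].round(1))
E
python3 f.py;python3 t.py
```

```text
time: 15.1
ee_pos: [0.4804, -0.086, 0.2731]
time: 15.52
ee_pos: [0.4766, -0.0148, 0.2734]
time: 15.93
ee_pos: [0.4767, -0.0158, 0.2733]
tool_rot: [1.218, 1.208, -1.227]
time: 16.35
ee_pos: [0.4768, -0.0158, 0.2733]
tool_rot: [0.771, 1.436, -0.775]
time: 16.77
ee_pos: [0.4769, -0.0158, 0.2734]
tool_rot: [0.309, 1.556, -0.31]
time: 17.02
ee_pos: [0.4772, -0.0158, 0.2746]
tool_rot: [0.258, 1.561, -0.258]
wrist_force: [-0.1, -0.0, -4.0]
grip_width: 0.0222
17.0167 yaw -18.81 TCP fix -71.6 0.4 274.6 [-0.1 -0.  -4. ]
rows 171 z -39.0 47.0 handle top: nose-down 29.8 up at z=0 25.9
face box 230 82 103 104 face centre (toward head,up) 70.4 -5.2
[-0.1 -0.  -4. ] [-0.1  -0.14 -0.05] [ 0.4772 -0.0158  0.2746] 0.022196254393418834 17.0167
```

```bash
python3 -m inch '[[[5,20,0,0,0],[5,45,0,0,0],[5,59,0,0,0],[5,59,0,0,0],[5,59,0,0,0]]]'|head -2
python3 f.py; python3 - <<'E'
from h import *
i,im=shot("scene","pics/s2.png");c=im[100:290,220:370];cv2.imwrite("pics/s2c.png",cv2.resize(c[:,:,::-1],None,fx=3,fy=3,interpolation=cv2.INTER_CUBIC))
th=np.radians(-18.5);ex=np.array([np.cos(th),np.sin(th),0])
for x,z,n in[(-68,128,"cap"),(-92.6,159.5,"lower face expected"),(-116,189.5,"head centre exp"),(-139.4,219.5,"upper face exp")]:
    p=(np.array([545,-38.9,z])+x*ex)/1000;u,v=proj(i,p);print(n,round(u,1),round(v,1),"crop",round((u-220)*3),round((v-100)*3))
E
```

```text
time: 17.48
ee_pos: [0.4773, -0.0158, 0.2173]
17.4833 yaw -18.74 TCP fix -71.5 0.5 217.3 [ 0.   0.3 -2.4]
cap 295.2 199.4 crop 226 298
lower face expected 291.0 183.9 crop 213 252
head centre exp 287.0 169.2 crop 201 208
upper face exp 282.9 154.5 crop 189 163
```

View pics/s2c.png

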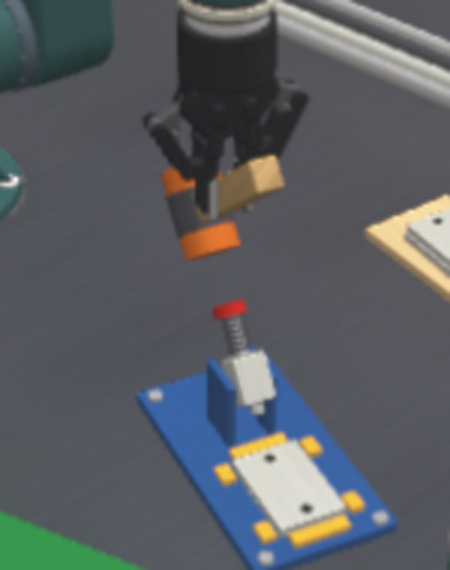

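The scene view confirms the setup: the lower face is at crop (213,250), as predicted, and its axis is parallel to the pin. The cap is at (230,306), pushed in slightly. First stroke along the slant (tx .788, tz .616).

```bash
python3 -m inch '[[[5,8,0,6,0],[5,24,0,18.5,0],[5,40,0,31,0],[5,47,0,37,0],[5,47,0,37,0]]]' 120; python3 f.py; python3 t.py; python3 - <<'E'
from h import *
i,im=shot("scene","pics/s3.png")
h=cv2.cvtColor(im,cv2.COLOR_RGB2HSV);m=cv2.inRange(h,(0,170,110),(3,255,255))|cv2.inRange(h,(174,170,110),(180,255,255))
for f in("pics/s2.png","pics/s3.png"):
    h=cv2.cvtColor(cv2.imread(f),cv2.COLOR_BGR2HSV);m=cv2.inRange(h,(0,170,90),(4,255,255))|cv2.inRange(h,(174,170,90),(180,255,255))
    k,l,st,c=cv2.connectedComponentsWithStats(m);print([(st[t].tolist(),c[t].round(1).tolist()) for t in range(1,k) if st[t,4]>8 and 260<c[t][0]<330])
E
```

```text
time: 17.95
ee_pos: [0.5141, -0.0279, 0.1718]
tool_rot: [0.257, 1.556, -0.256]
wrist_force: [-1.3, 0.1, -3.4]
grip_width: 0.0224
17.95 yaw -18.73 TCP fix -32.7 0.6 171.8 [-1.3  0.1 -3.4]
rows 154 z -39.0 47.0 handle top: nose-down 38.7 up at z=0 25.0
face box 231 82 101 104 face centre (toward head,up) 70.6 -8.2
[-1.3  0.1 -3.4] [ 0.03  0.   -0.  ] [ 0.5141 -0.0279  0.1718] 0.022409153732950875 17.95
[([292, 201, 10, 5, 34], [296.2, 202.8])]
[([293, 207, 10, 5, 37], [297.8, 209.1])]
```

The pin went in about 16 mm and the tilt is unchanged at 38.7°. I back off and strike again.

```bash
python3 -m inch '[[[5,-16,0,-12,0],[5,-24,0,-18.5,0],[5,-12,0,-9,0],[5,4,0,3,0],[5,10,0,7.5,0]]]' 120; python3 -m inch '[[[5,0,0,0,0],[5,0,0,0,0]]]'; python3 f.py
cat > c.py <<'E'
from h import *
im=robot.read_camera("scene");h=cv2.cvtColor(im,cv2.COLOR_RGB2HSV);m=cv2.inRange(h,(0,170,90),(4,255,255))|cv2.inRange(h,(174,170,90),(180,255,255))
k,l,st,c=cv2.connectedComponentsWithStats(m);print([(st[t].tolist(),c[t].round(1).tolist()) for t in range(1,k) if st[t,4]>8 and 260<c[t][0]<330])
E
python3 c.py
```

```text
time: 18.47
ee_pos: [0.5209, -0.0301, 0.1633]
tool_rot: [0.256, 1.553, -0.255]
wrist_force: [-3.3, 0.7, 9.1]
grip_width: 0.0221
time: 18.63
ee_pos: [0.5206, -0.0301, 0.1625]
tool_rot: [0.256, 1.554, -0.256]
wrist_force: [-0.9, 0.6, -2.5]
grip_width: 0.0226
18.6333 yaw -18.69 TCP fix -26.0 0.6 162.5 [-0.9  0.6 -2.5]
[([295, 211, 10, 6, 36], [299.2, 213.5])]
```

```bash
python3 -m inch '[[[5,-16,0,-12,0],[5,-16,0,-12,0],[5,-4,0,-3,0],[5,4,0,3,0],[5,5,0,4,0]]]' 120; python3 -m inch '[[[5,0,0,0,0]]]'; python3 c.py; python3 t.py
python3 - <<'E'
from h import *
i=robot.camera_info("scene");th=np.radians(-18.5);ex=np.array([np.cos(th),np.sin(th),0])
for t in(0,4,28,30,32):print(t,np.round(proj(i,(np.array([545,-38.9,128-.788*t-4])+(-68+.616*(t+5))*ex)/1000),1))
E
```

```text
time: 19.1
ee_pos: [0.5241, -0.0314, 0.1574]
tool_rot: [0.257, 1.558, -0.256]
wrist_force: [-4.8, 0.8, 13.9]
grip_width: 0.0225
time: 19.18
ee_pos: [0.524, -0.0314, 0.1575]
tool_rot: [0.257, 1.558, -0.256]
wrist_force: [-4.5, 0.6, 8.6]
grip_width: 0.0224
[([295, 212, 10, 5, 31], [299.6, 214.4])]
rows 154 z -41.0 47.0 handle top: nose-down 35.2 up at z=0 25.3
face box 229 76 105 109 face centre (toward head,up) 72.7 -3.1
[-4.5 -0.1  9. ] [ 0.38  1.25 -0.03] [ 0.524  -0.0313  0.1575] 0.022561508061590557 19.2333
0 [295.8 201.3]
4 [296.2 202.9]
28 [298.7 212.1]
30 [298.9 212.9]
32 [299.1 213.7]
```

The force now stays up and the cap has stopped moving. I back off and check the cap unobstructed.

```bash
python3 -m inch '[[[5,-16,0,-12,0],[5,-32,0,-24,0],[5,-48,0,-37,0],[5,-48,0,-37,0],[5,-48,0,-37,0]]]' 120; python3 c.py; python3 t.py; python3 f.py
```

```text
time: 19.7
ee_pos: [0.4898, -0.0198, 0.2041]
tool_rot: [0.256, 1.554, -0.256]
wrist_force: [0.3, 0.3, -3.9]
grip_width: 0.0224
[([295, 212, 10, 5, 34], [299.5, 214.2])]
rows 161 z -41.0 47.0 handle top: nose-down 31.6 up at z=0 25.5
face box 229 77 105 108 face centre (toward head,up) 72.3 -2.9
[ 0.3 -0.1 -4.6] [-0.03 -0.16 -0.02] [ 0.4894 -0.0199  0.2031] 0.02194699807286166 19.75
19.8 yaw -18.71 TCP fix -59.1 0.4 202.6 [-0.7 -0.1 -4.8]
```

The cap reads (299.5,214.2), about 29.5 mm from its start, which agrees with home for a start near 2.5 mm. One firmer knock will show whether it moves any more.

```bash
python3 -m inch '[[[5,15,0,12,0],[5,34,0,26,0],[5,51,0,39.5,0],[5,51,0,39.5,0],[5,20,0,15,0]]]' 120;  python3 -m inch '[[[5,-20,0,-15,0],[5,-20,0,-15,0],[5,-20,0,-15,0]]]'; python3 c.py; python3 t.py
```

```text
time: 20.22
ee_pos: [0.5021, -0.0253, 0.1741]
tool_rot: [0.257, 1.573, -0.259]
wrist_force: [-0.6, -0.5, -4.6]
grip_width: 0.022
time: 20.47
ee_pos: [0.4898, -0.0198, 0.2048]
tool_rot: [0.256, 1.554, -0.256]
wrist_force: [0.1, -0.4, -4.6]
grip_width: 0.0221
[([295, 212, 10, 5, 34], [299.5, 214.2])]
rows 173 z -44.0 47.0 handle top: nose-down 19.5 up at z=0 26.8
face box 224 63 115 119 face centre (toward head,up) 76.4 8.5
[ 0.6 -0.1 -3.9] [-0.08 -0.19  0.01] [ 0.4893 -0.0198  0.2035] 0.021940122102022994 20.5167
```

The cap did not move at all and the mallet pivoted instead, so the pin is at its hard stop, home. I carry the mallet back to the mat.

```bash
python3 -m inch '[[[5,-25,0,-10,0],[5,-50,0,-10,0],[5,-75,0,-10,1],[5,-75,0,-10,2.1],[5,-75,0,-10,3.2]]]' 120|head -2
for k in 1 2 3; do python3 -m inch '[[[5,0,0,0,1.15],[5,0,0,0,2.3],[5,0,0,0,3.45],[5,0,0,0,4.6],[5,0,0,0,5.75]]]'|head -2; done
python3 -m inch '[[[5,0,0,0,1.15],[5,0,0,0,2.3],[5,0,0,0,2.65],[5,0,0,0,2.65],[5,0,0,0,2.65]]]'
python3 f.py; python3 -c "
from h import *
print(tool([.4945,-.2810,.278]))"
```

```text
time: 20.98
ee_pos: [0.4806, -0.0168, 0.28]
time: 21.4
ee_pos: [0.4795, -0.0167, 0.2771]
time: 21.82
ee_pos: [0.4794, -0.0167, 0.277]
time: 22.23
ee_pos: [0.4793, -0.0167, 0.277]
time: 22.65
ee_pos: [0.4793, -0.0165, 0.2777]
tool_rot: [2.0, 0.405, -2.008]
wrist_force: [-0.6, -0.2, -3.0]
grip_width: 0.0226
22.65 yaw -157.24 TCP fix -69.4 0.4 277.7 [-0.6 -0.2 -3. ]
[ -0.54035403 249.72623615  88.33979367]
```

```bash
python3 -m inch '[[[5,0,30,10,0],[5,0,68,24,0],[5,0,106,37,0],[5,0,144,51,0],[5,0,182,64,0]]]' |head -2
python3 -m inch '[[[5,0,38,13,0],[5,30,68,24,0],[5,68,68,24,0],[5,106,68,24,0],[5,144,68,24,0]]]' |head -2
python3 -m inch '[[[5,35,0,0,0],[5,45,0,0,0],[5,45,0,0,0],[5,45,0,0,0]]]'; python3 t.py
```

```text
time: 23.07
ee_pos: [0.4905, -0.2108, 0.2788]
time: 23.48
ee_pos: [0.4943, -0.2819, 0.1329]
time: 23.82
ee_pos: [0.4953, -0.2812, 0.0912]
tool_rot: [2.004, 0.403, -2.003]
wrist_force: [0.4, -1.2, -2.7]
grip_width: 0.0226
rows 173 z -45.0 48.0 handle top: nose-down 27.3 up at z=0 23.9
face box 224 63 115 103 face centre (toward head,up) 74.6 8.5
[ 0.4 -1.2 -2.7] [-0.12  0.12  0.04] [ 0.4953 -0.2812  0.0912] 0.022554937057100093 23.8167
```

```bash
python3 -m inch '[[[5,8,0,0,0],[5,16,0,0,0],[5,24,0,0,0],[5,32,0,0,0],[5,38,0,0,0]]]' 20; python3 -m inch '[[[5,0,0,0,0],[5,0,0,0,0]]]'; python3 t.py
```

```text
time: 24.28
ee_pos: [0.4933, -0.285, 0.0626]
tool_rot: [1.996, 0.394, -2.004]
wrist_force: [-25.6, -2.0, 45.9]
grip_width: 0.0222
time: 24.45
ee_pos: [0.4955, -0.285, 0.062]
tool_rot: [2.002, 0.391, -1.997]
wrist_force: [-15.0, -1.9, 28.4]
grip_width: 0.0223
rows 176 z -47.0 51.0 handle top: nose-down 23.2 up at z=0 23.4
face box 219 58 122 113 face centre (toward head,up) 75.3 15.9
[-15.   -1.9  28.4] [0.48 1.76 0.31] [ 0.4955 -0.285   0.062 ] 0.022327052563834115 24.45
```

The grip didn't ease off, so I relieve the push and loosen it through the opening.

```bash
python3 -m inch '[[[22.8,-4,0,0,0],[23.2,-6,0,0,0],[23.6,-6,0,0,0],[23.6,-6,0,0,0]]]' 20; python3 t.py
```

```text
time: 24.83
ee_pos: [0.4958, -0.2833, 0.0619]
tool_rot: [2.004, 0.395, -1.999]
wrist_force: [-5.1, -3.4, 11.1]
grip_width: 0.0238
rows 176 z -46.0 51.0 handle top: nose-down 25.2 up at z=0 26.4
face box 221 57 121 114 face centre (toward head,up) 75.9 14.8
[-5.1 -3.4 11.1] [-0.38  0.49 -0.06] [ 0.4958 -0.2833  0.0619] 0.023789841035807793 24.8333
```

```bash
python3 -m inch '[[[23.7,3,0,0,0],[23.7,6,0,0,0],[23.7,9,0,0,0],[23.7,9,0,0,0]]]' 20; python3 t.py
```

```text
time: 25.22
ee_pos: [0.4948, -0.2832, 0.0515]
tool_rot: [2.002, 0.397, -2.003]
wrist_force: [-4.8, -3.1, 8.9]
grip_width: 0.0236
rows 169 z -41.0 51.0 handle top: nose-down 18.4 up at z=0 26.7
face box 215 54 134 132 face centre (toward head,up) 74.8 27.5
[-4.8 -3.1  8.9] [-0.6   0.46 -0.15] [ 0.4948 -0.2832  0.0515] 0.023636154745551627 25.2167
```

It's pivoting level at a low force, so I continue down.

```bash
python3 -m inch '[[[23.7,3,0,0,0],[23.7,6,0,0,0],[23.7,9,0,0,0],[23.7,9,0,0,0]]]' 20 |tail -2; python3 t.py;  python3 -m inch '[[[23.7,3,0,0,0],[23.7,6,0,0,0],[23.7,8,0,0,0],[23.7,8,0,0,0]]]' 20; python3 t.py
```

```text
wrist_force: [-4.0, -2.7, 4.3]
grip_width: 0.0238
rows 162 z -40.0 54.0 handle top: nose-down 11.5 up at z=0 26.8
face box 209 53 146 149 face centre (toward head,up) 73.3 37.4
[-4.  -2.7  4.3] [-0.53  0.34 -0.14] [ 0.4948 -0.2823  0.0412] 0.02376041114925848 25.6
time: 25.98
ee_pos: [0.4948, -0.2809, 0.0322]
tool_rot: [2.004, 0.402, -2.004]
wrist_force: [-1.3, -3.0, 3.2]
grip_width: 0.0239
rows 147 z -36.0 54.0 handle top: nose-down 4.6 up at z=0 27.2
face box 203 57 158 160 face centre (toward head,up) 70.7 46.2
[-1.3 -3.   3.2] [-0.46  0.22 -0.14] [ 0.4948 -0.2809  0.0322] 0.023931023426618358 25.9833
```

```bash
python3 -m inch '[[[23.7,3,0,0,0],[23.7,6,0,0,0],[23.7,6,0,0,0],[23.7,6,0,0,0]]]' 20; python3 t.py; python3 -m inch '[[[26,0,0,0,0],[30,0,0,0,0],[45,0,0,0,0],[60,0,0,0,0],[60,0,0,0,0]]]' ; python3 -m inch '[[[60,-10,0,0,0],[60,-40,0,0,0],[70,-80,0,0,0],[85,-120,0,0,0],[85,-160,0,0,0]]]'; python3 -m inch '[[[85,-20,0,0,0],[85,-20,0,0,0],[85,-20,0,0,0],[85,-20,0,0,0]]]'
python3 - <<'E'
from h import *
s=robot.read_state();i,im=shot("wrist","pics/w10.png");mallet(i,im,s)
E
```

```text
time: 26.37
ee_pos: [0.4948, -0.2805, 0.026]
tool_rot: [2.004, 0.404, -2.004]
wrist_force: [-0.6, -1.9, 0.1]
grip_width: 0.0237
rows 135 z -31.0 54.0 handle top: nose-down -0.5 up at z=0 27.7
face box 199 62 165 167 face centre (toward head,up) 68.6 51.0
[-0.6 -1.9  0.1] [-0.35  0.04 -0.1 ] [ 0.4948 -0.2805  0.026 ] 0.023720310893909816 26.3667
time: 26.83
ee_pos: [0.4951, -0.2807, 0.0268]
tool_rot: [2.004, 0.403, -2.003]
wrist_force: [0.2, -0.1, 0.4]
grip_width: 0.06
time: 27.25
ee_pos: [0.4946, -0.2806, 0.1892]
tool_rot: [2.004, 0.403, -2.004]
wrist_force: [-0.0, -0.5, 0.6]
grip_width: 0.0849
time: 27.58
ee_pos: [0.4945, -0.2806, 0.2061]
tool_rot: [2.003, 0.404, -2.005]
wrist_force: [-0.1, -1.0, -0.7]
grip_width: 0.0848
px (281.0, 129.2818145751953) 28.16563606262207 head tool [126.    0.7 -64.1] handle c 0.7 27.1 134.8 26.6 dir y/z deg 0.02 head world [ 0.5537 -0.2563  0.08  ]
```

The mallet stands level on the mat, 4 mm from where it was. The last check is numeric: the cap, and image differences for the bystanders and the stack.

```bash
python3 c.py; python3 - <<'E'
from h import *
a=cv2.imread("pics/scene.png").astype(int);i,b=shot("scene","pics/s9.png");d=np.abs(a-b[:,:,::-1]).max(2)
for n,(x0,y0,x1,y1) in dict(can=(408,175,438,238),tin=(365,265,405,312),tube=(268,310,335,360),board=(340,165,405,202)).items():
    print(n,"changed px",int((d[y0:y1,x0:x1]>60).sum()),"of",(x1-x0)*(y1-y0))
h=cv2.cvtColor(b,cv2.COLOR_RGB2HSV)
m=(cv2.inRange(h,(0,0,150),(180,35,255)));m[:235]=0;m[300:]=0;m[:,:285]=0;m[:,350:]=0
c=max(cv2.findContours(m,0,1)[0],key=cv2.contourArea);u=cv2.minAreaRect(c)[0];th=np.radians(-18.5);p=pt(i,*u,.022)[:2]*1000-[545,-38.9];print("blank fix",p[0]*np.cos(th)+p[1]*np.sin(th),-p[0]*np.sin(th)+p[1]*np.cos(th))
print(robot.read_state()["time"])
E
```

```text
[([295, 212, 10, 5, 34], [299.5, 214.2])]
can changed px 0 of 1890
tin changed px 0 of 1880
tube changed px 0 of 3350
board changed px 90 of 2405
blank fix 39.1119653897708 -2.913367013961061
27.7333
```

```bash
python3 -c "
from cell import robot
print(robot.sign_off())"
```

```text
the job is handed in; nothing more can be done
None
```

I finished the job and handed it in at about 27.7 s of the 54 s allowed. No verdict was given.

- **Blank:** the top blank lies flat in the nest. The wrist camera put it within about 1 mm of the middle of its stops after I let go.
- **Pin:** I tilted the smaller mallet about 38° by letting it pivot in the grip, then struck along the slant. Two strokes took the pin most of the way and a third took it to its stop. A fourth, firmer knock moved the cap 0 px and only pivoted the mallet further in the grip, so I take the pin as fully home.
- **Mallet:** it is back on the green mat, standing level on its face, about 4 mm from where it started and released.
- **Other items:** the can, tin and tube show no changed pixels. The stack region changed only slightly (90 of 2405 px), which I put down to the top blank being gone.

**What failed or disagreed:**
- My first close on the blank shut just above it. It disturbed nothing, and I repeated it lower.
- The mallet's tilt dropped to about 35° in the third stroke. The fourth knock began there and left it about 10° flatter, so those two were less square than the first two.
- Setting the mallet down first pressed it on the mat with about 46 N on the wrist sensor, because the grip did not ease off. I backed off and loosened it.
- My last scene-camera reading of the blank was about 11 mm off in x. I think the mask merged the blank with the white pin guide. I relied on the earlier wrist reading and on the picture taken just before the strokes, which showed the blank seated. I took no picture of it afterwards.

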